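# Rack the long nut driver under its keeper

### The job

Put the red-handled nut driver away in the empty bay of the rack, the way the blue one is stored. Slide its steel foot in under the keeper plate at a slant and let go so that it leans on the wire rest, then tip it upright through the keeper's slot and press it down past the spring catch until it is fully home. Do not disturb the tape measure or the glass jar.

Things in the scene. Friction and masses are not known exactly. Their poses are not given: they have to be found in the camera images.
- driver: Loose nut driver, 200 mm long, 0.16 to 0.24 kg. Red square handle 27x27 mm, 118 to 200 mm from the foot face. Origin on the long axis inside the handle, 160 mm from the foot face. x axis points from handle to foot. At the start it lies level on the saddle, axis 46 mm above the bench, foot pointing roughly away from the robot. Centre of mass about 85 mm from the foot face.
- driver_foot (a point): Centre of the driver's foot face, the end that goes down. Foot: dark steel, round, 28 mm in diameter, 37 mm long, edge chamfered 3 mm. Next the round steel shaft, 11 mm in diameter.
- driver_top (a point): Centre of the end face of the driver's handle. Below the handle is a round collar, 21 mm in diameter, 110 to 118 mm from the foot face, that tapers to the 11 mm shaft at 104 mm.
- rack: Fixed two-bay rack on a base plate 8 mm thick. Origin on its underside below the empty bore; z up, x to the back; the bays open to -x, roughly to the robot. The bay 115 mm along +y holds a fixed blue driver, correctly home. Parked driver: leans 40 degrees from vertical to -x, foot on the ramp, foot face centre near x +4, z 42 mm, lower end of its handle on the rest bar; it stays by itself.
- bore_mouth (a point): Centre of the empty bore's mouth, 44 mm above the bench: round vertical bore, 30 mm wide, 36 mm deep. Above it a channel 30 mm wide, cheeks up to z 64 mm, flat back wall at rack x +15 mm, open to -x, where a ramp, 40 degrees from vertical, rises from the mouth's edge (x -15, z 44) to (x -32, z 64).
- bore_floor (a point): Centre of the empty bore's floor, 8 mm above the bench. A 12 mm spring ball in the bore's back wall, 8 mm above the floor, catches the foot: the driver can stop on it about 10 mm high and must be pressed down with roughly 5 to 20 N. Fully home, the foot face is on the floor and the driver's top 208 mm above the bench.
- keeper_hole (a point): Centre of the hole (24 mm) in the keeper plate's top face, over the bore axis. Plate: 10 mm thick, z 114 to 124 mm, rack x -20 to +43, on a column at x +30 to +42. The hole opens to -x through a flared slot, 16 mm at its narrowest: the shaft passes it, collar and foot do not; the foot does not pass the hole either. Home, the collar sits in the hole, the handle 2 mm above the plate.
- rest_bar (a point): Middle of the wire rest's level bar, along rack y, 6 mm thick, at rack x -88, 128 mm above the bench, between two uprights 38 mm apart inside that end 144 mm above the bench.
- saddle: Fixed dark wooden saddle, 130x50 mm, under the driver: two cross blocks 90 mm apart, 44 mm wide, tops 32 mm above the bench, side lips up to 37 mm. They stand under the foot and the lower end of the handle; the rest of the handle overhangs freely. Origin under its centre, x along the driver.
- tape_measure: Yellow and black tape measure, 72x85x35 mm, loose, to be left alone. Origin at the centre of its underside.
- jar: Round clear glass jar with dark brown lid, 74 mm wide, 87 mm high, loose, to be left alone. Origin at the centre of its underside.

How it is judged:
By the outcome, as a careful person would: the job done as asked, in the order asked, and still so for the second after the job is handed in, with the robot touching nothing.
It also fails if it takes over 67 s, if anything falls off the work surface, if the arm or the gripper's body presses on something with over 40 N, if the wrist force passes 120 N, or if a joint passes its speed limit or range.

### The arm

A 7-joint arm with a two-finger parallel gripper is mounted at the origin on the work surface; the furniture and walls round the work are solid. World frame = base frame: x ahead of the robot, y to its left, z up, the work surface at z = 0. Lengths are in mm, angles in rad, forces in N, time in s.
With the tool pointing down it reaches from about 400 to 875 mm from the base axis. Payload 4.4 kg.
Tool frame: the origin (TCP) lies at the very end of the fingers, on their centre line; the grasp point (between the pads) lies 19 mm behind it; z points along the fingers, y is the line along which they close (so a half turn about z gives the same grasp; the last joint's range is limited). The gripper opens to 85 mm and grips with 20 to 120 N. Pads are 22 mm wide; open, the fingers measure 114 mm over their backs; the gripper's body (76 mm by 85 mm) begins 54 mm behind the grasp point. The pads swing forward as they close: fully open they stand 13 mm farther back than shut.
Start: joints at [-1.381, 0.628, 0.038, 1.517, -0.027, 0.996, -0.02], TCP at [164.438, 628.87, 231.313] pointing down, gripper open.
Joint ranges: [-3.06, 3.06], [-0.37, 2.12], [-1.25, 1.32], [0.18, 2.47], [-1.1, 4.24], [0.23, 1.98], [-2.94, 2.94]. Speed limits (rad/s): [2.57, 2.57, 3.14, 3.14, 3.14, 3.14, 3.14].

### API

Orientations are given as [roll, pitch, yaw] about the fixed x, y, z axes, in that order (R = Rz(yaw) Ry(pitch) Rx(roll)).
In Python, from cell import read_state, get_image, camera_info, finish_job gives the robot as it stands.
- The arm moves only by the tool play_rows, never from a script. Its argument "deltas" is one flat list of numbers, 7 for each row, row after row: the shift along the tool's x, y, z in mm, then the turn, a rotation vector about the tool's x, y, z in rad, then the opening, from 0 (shut) to 1 (fully open). In form: [dx, dy, dz, ax, ay, az, grip, dx, dy, dz, ax, ay, az, grip, ...]. A call has 1 to 10 rows; each row is the pose to reach, as a shift and turn from the pose commanded when the call began, along the tool's axes at that moment; what a row does not reach only later rows make up. A row lasts 1/8 s, in which the tool goes at most 62.5 mm and 10.7 degrees, less where a joint would pass 70% of its speed; a pose out of reach is approached as far as the arm can. A call with a gripper value outside its range is refused whole. The fingers move at their own pace and stop on an object; the grip force is fixed at half the most. Time passes only in rows, so rows that repeat a pose let the fingers close. It gives the time, the measured TCP pose, the force, the opening and the grip force at its end, in the units of the state.
- read_state(): the state, without advancing time (a new reading comes with each control period).
- get_image(name): name is "side" or "top" or "wrist"; returns the picture (480x640x3 uint8, red, green, blue); there is no depth.
- camera_info(name): a dict with "fx", "fy", "cx", "cy" (pixels), "T" (4x4, takes a point from camera to world coordinates). Camera axes: x right, y down, z forward; pixel columns grow to the right and rows downward; lengths in mm; the calibration is good to about 2 mm. A picture is of the moment at which its call begins: read the wrist's pose just before it. camera_info takes no time and is no camera call; for the wrist camera it gives the pose at the moment of the call.
- finish_job(): hands the job in; it is judged then, once.
The state is a dict: "clock": time; "qpos": joint angles; "qd": joint speeds; "tau": joint torques, N m; "eef_pos": TCP position; "tool_rot": TCP orientation; "force": force on the tool from outside, world axes, zero at the start; "torque": the same for the moment, N m; "width": finger opening in mm; "gripper_force": force on a finger pad.
Only numpy, scipy, OpenCV 4.12 (cv2) and the standard library are available. Lean on these libraries where they do the work, as an engineer would, in place of code of your own. Each camera call takes 0.05 s, during which the arm holds its last target. There are 200 camera calls.

## Working session

There is one attempt and no reset: what is moved stays moved. The work goes in short steps, Python scripts to look and compute and a tool call to move; the robot and the scene stay as the last step left them, time stands still between calls to the robot, and variables do not carry over. Pictures are saved under pics/ and viewed, at most 10 in all, crops included, and the job is handed in when it is done.

Besides the shell and the picture viewer there is one more tool, called after "Request:" as name(argument=value, ...), one argument or row to a line, values as JSON. play_rows: Moves the arm, as the interface text tells. Its arguments: {"type":"object","properties":{"deltas":{"type":"array"}},"required":["deltas"]}

```bash
mkdir -p pics; ls
python3 - <<'E'
from cell import *
import cv2,numpy as np
s=read_state();print({k:np.round(v,3).tolist() for k,v in s.items()})
a=[]
for n in ["side","top"]:
    im=get_image(n);cv2.imwrite(f"pics/{n}0.png",im[:,:,::-1]);c=camera_info(n);print(n,c['fx'],c['cx'],c['cy'],np.round(c['T'],3).tolist())
E
```

```text
pics
{'clock': 0.0, 'qpos': [-1.381, 0.629, 0.038, 1.518, -0.027, 0.996, -0.02], 'qd': [-0.001, -0.002, 0.002, -0.0, 0.001, -0.001, -0.002], 'tau': [-0.0, -56.34, 1.226, -19.344, 0.011, 0.011, -0.0], 'eef_pos': [164.304, 628.264, 230.401], 'tool_rot': [-3.14, 0.0, 2.886], 'force': [0.569, 0.353, -1.221], 'torque': [0.035, 0.034, -0.072], 'gripper_force': 0.0, 'width': 85.595}
side 621.3297871401912 313.0352369312247 238.4453568392548 [[-0.997, -0.048, 0.055, 470.758], [-0.073, 0.644, -0.761, 995.35], [0.001, -0.763, -0.646, 965.147], [0.0, 0.0, 0.0, 1.0]]
top 436.4920711381836 313.77775163497654 240.04139574464043 [[0.017, -0.999, 0.04, 506.785], [-1.0, -0.018, -0.02, -21.821], [0.02, -0.04, -0.999, 1144.249], [0.0, 0.0, 0.0, 1.0]]
```

View pics/side0.png

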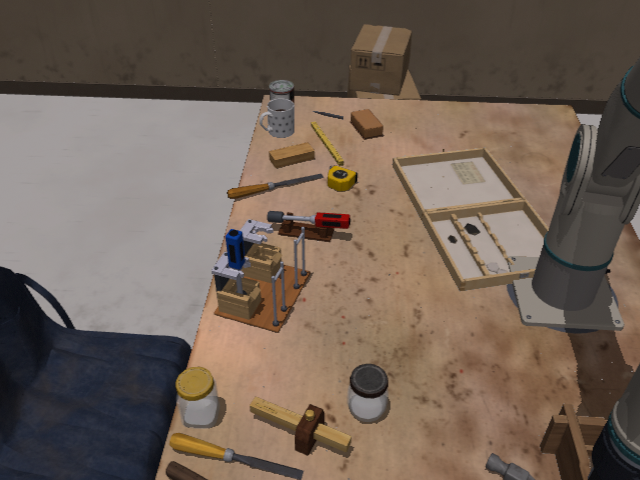

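View pics/top0.png

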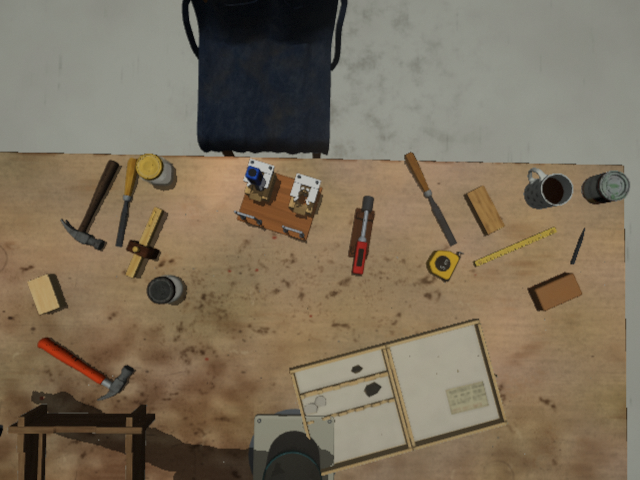

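The top view shows the red driver, with its foot at about (368,200) and its handle end at about (358,272). The rack's empty bay keeper is at about (305,190) and the blue bay at about (255,172). The tape measure is at (445,263) and the jar at (165,290). The side view agrees with this.

```bash
cat > h.py <<'E'
from cell import *
import cv2,numpy as np
from scipy.spatial.transform import Rotation as R
def ray(c,uv):
    d=np.array([(uv[0]-c['cx'])/c['fx'],(uv[1]-c['cy'])/c['fy'],1.]);T=np.array(c['T']);return T[:3,3],T[:3,:3]@d
def onplane(c,uv,z):
    o,d=ray(c,uv);return o+d*(z-o[2])/d[2]
def two(c1,u1,c2,u2):
    o,d=ray(c1,u1);p,e=ray(c2,u2);t=np.linalg.lstsq(np.c_[d,-e],p-o,rcond=None)[0]
    a=o+d*t[0];b=p+e*t[1];return (a+b)/2,np.linalg.norm(a-b)
def pix(c,P):
    T=np.array(c['T']);q=(np.atleast_2d(P)-T[:3,3])@T[:3,:3];return q[:,:2]/q[:,2:]*[c['fx'],c['fy']]+[c['cx'],c['cy']]
def now():
    s=read_state();return np.array(s['eef_pos']),R.from_euler('xyz',s['tool_rot'])
def toolR(z,y):
    z=np.array(z,float);z/=np.linalg.norm(z);y=np.array(y,float);y-=z*(y@z);y/=np.linalg.norm(y)
    return R.from_matrix(np.c_[np.cross(y,z),y,z])
def delta(p,r,cur=None):
    "tool-axis shift and turn to world pose; picks the nearer half turn"
    p0,r0=cur or now()
    rv=min([(r0.inv()*r*R.from_rotvec([0,0,k])).as_rotvec() for k in (0,np.pi)],key=np.linalg.norm)
    return np.round(r0.inv().apply(np.array(p)-p0),1).tolist(),np.round(rv,3).tolist()
def snap(n,f=None):
    c=camera_info(n);im=get_image(n)
    if f: cv2.imwrite(f"pics/{f}.png",im[:,:,::-1])
    return c,im
E
python3 - <<'E'
from h import *
c=camera_info("top");im=cv2.imread("pics/top0.png")
for n,u,z in [("foot",(368,200),46),("top",(358,272),46),("keep",(305,190),124),("blue",(255,172),208),("tape",(445,263),20),("jar",(165,290),87)]: print(n,onplane(c,u,z).round())
hsv=cv2.cvtColor(im,cv2.COLOR_BGR2HSV)
m=((hsv[...,0]<8)|(hsv[...,0]>172))&(hsv[...,1]>170)&(hsv[...,2]>70);m[:,:300]=0;m[:190]=0
m=m.astype('uint8');n,l,st,ce=cv2.connectedComponentsWithStats(m);i=1+st[1:,4].argmax();print(ce[i],st[i])
ctr=cv2.findContours((l==i).astype('uint8'),0,1)[0][0];r=cv2.minAreaRect(ctr);print(r)
print(onplane(c,ce[i],55))
c=camera_info("wrist");p,r=now();print(np.round(r.inv().apply(np.array(c['T'])[:3,3]-p)),np.round(r.inv().as_matrix()@np.array(c['T'])[:3,:3],2),c['fx'])
t=toolR([0,0,-1],[0,1,0]);print(delta([560,-70,330],t))
E
```

```text
foot [ 655. -179.   46.]
top [ 472. -156.   46.]
keep [665. -19. 124.]
blue [689.  89. 208.]
tape [ 498. -385.   20.]
jar [423. 312.  87.]
[359.44  257.472] [353 242  15  32 250]
((359.56756591796875, 257.5946044921875), (10.850333213806152, 31.893404006958008), 9.462322235107422)
[ 508.84937126 -157.99368943   55.        ]
[  78.    1. -142.] [[ 0.   -0.95 -0.3 ]
 [ 1.    0.    0.  ]
 [-0.   -0.3   0.95]] 361.32156600303534
([-559.5, -575.6, -98.5], [-0.002, -0.0, -0.256])
```

Request:
play_rows(
  deltas=[-560, -576, -80, 0, 0, -0.256, 1, -560, -576, -80, 0, 0, -0.256, 1, -560, -576, -80, 0, 0, -0.256, 1, -560, -576, -80, 0, 0, -0.256, 1, -560, -576, -80, 0, 0, -0.256, 1, -560, -576, -80, 0, 0, -0.256, 1, -560, -576, -80, 0, 0, -0.256, 1, -560, -576, -80, 0, 0, -0.256, 1, -560, -576, -80, 0, 0, -0.256, 1, -560, -576, -80, 0, 0, -0.256, 1],
)

```text
clock: 1.35
eef_pos: [471.6, 85.9, 293.4]
tool_rot: [3.141, 0.0, -3.141]
force: [1.2, 0.9, 0.9]
width: 85.8
gripper_force: 0.0
```

Run:
```python
from h import *
p,r=now();print(p,r.as_matrix().round(2).tolist(),np.round(read_state()['qpos'],2),delta([560,-70,310],toolR([0,0,-1],[0,1,0])))
```

```text
[471.60281703  85.94826103 293.40426669] [[-1.0, -0.0, 0.0], [-0.0, 1.0, 0.0], [-0.0, 0.0, -1.0]] [-0.31  0.31  0.1   1.9  -0.04  0.94  1.37] ([-88.3, -156.0, -16.6], [0.0, 0.0, 0.0])
```

Request:
play_rows(
  deltas=[-88, -156, -17, 0, 0, 0, 1, -88, -156, -17, 0, 0, 0, 1, -88, -156, -17, 0, 0, 0, 1, -88, -156, -17, 0, 0, 0, 1, -88, -156, -17, 0, 0, 0, 1],
)

```text
clock: 1.98
eef_pos: [558.5, -67.6, 309.6]
tool_rot: [3.141, -0.002, -3.141]
force: [-0.5, 0.6, 0.7]
width: 85.5
gripper_force: 0.0
```

Run:
```python
from h import *
print(now()[0])
snap("wrist","w1")
np.save("w1T.npy",camera_info("wrist")['T'])
```

```text
[558.47907384 -67.62028758 309.56838422]
```

View pics/w1.png

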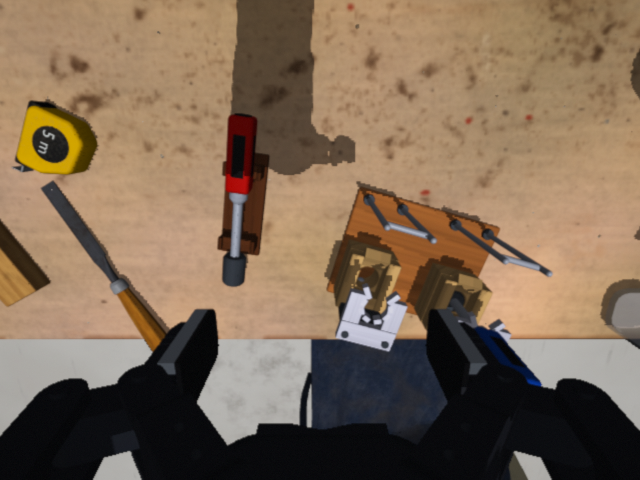

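The wrist view shows the red handle from (242,115) to (240,192) with the foot at (233,270). The rest bar runs from (387,227) to (433,240). The white keeper plate is around (370,320), and the base plate's front corners are at (360,185) and (498,230).

Run:
```python
from h import *
c=camera_info("wrist");c['T']=np.load("w1T.npy");im=cv2.imread("pics/w1.png");hsv=cv2.cvtColor(im,cv2.COLOR_BGR2HSV)
m=(((hsv[...,0]<8)|(hsv[...,0]>172))&(hsv[...,1]>150)&(hsv[...,2]>60)).astype('uint8');m=cv2.morphologyEx(m,cv2.MORPH_CLOSE,np.ones((15,15)))
n,l,st,ce=cv2.connectedComponentsWithStats(m);i=1+st[1:,4].argmax();print(st[i],ce[i])
# midline per row: handle, shaft/foot
ys=[];
for v in range(125,190,8):
    u=np.where(l[v]==i)[0];ys.append(((u.min()+u.max())/2,v,u.max()-u.min()+1))
print(ys)
A=[onplane(c,y[:2],55) for y in (ys[0],ys[-1])];
print("axis pts",np.round(A,1),"handle yaw",np.degrees(np.arctan2(*(A[1]-A[0])[[1,0]])))
print("foot",onplane(c,(233,258),60),onplane(c,(233,285),46),"handle end low edge",onplane(c,(242,115),46))
b=[onplane(c,u,128) for u in [(387,227),(433,240)]];print("bar",np.round(b,1))
b=[onplane(c,u,8) for u in [(360,185),(498,230)]];print("base",np.round(b,1));d=b[1]-b[0];print("yaw",np.degrees(np.arctan2(-d[0],d[1])),np.linalg.norm(d))
g=im[260:360,320:430];cv2.imwrite("pics/crop1.png",cv2.resize(np.hstack([im[170:360,310:430]]),None,fx=3.1,fy=3.1,interpolation=cv2.INTER_CUBIC))
```

```text
[ 225  115   30   80 1932] [238.61645963 155.06935818]
[(np.float64(240.0), 125, np.int64(25)), (np.float64(239.5), 133, np.int64(24)), (np.float64(239.5), 141, np.int64(24)), (np.float64(238.5), 149, np.int64(24)), (np.float64(238.5), 157, np.int64(24)), (np.float64(237.0), 165, np.int64(25)), (np.float64(237.0), 173, np.int64(25)), (np.float64(238.5), 181, np.int64(28)), (np.float64(238.0), 189, np.int64(27))]
axis pts [[ 477.9 -151.2   55. ]
 [ 544.9 -157.8   55. ]] handle yaw -5.627779766997374
foot [ 623.78406164 -167.7478929    60.        ] [ 664.04898703 -173.88052806   46.        ] handle end low edge [ 467.74931026 -150.3051772    46.        ]
bar [[568.   -5.1 128. ]
 [580.5  38.8 128. ]]
base [[547.2 -18.6   8. ]
 [604.  159.5   8. ]]
yaw -17.707981116386442 187.00570674217667
```

View pics/crop1.png

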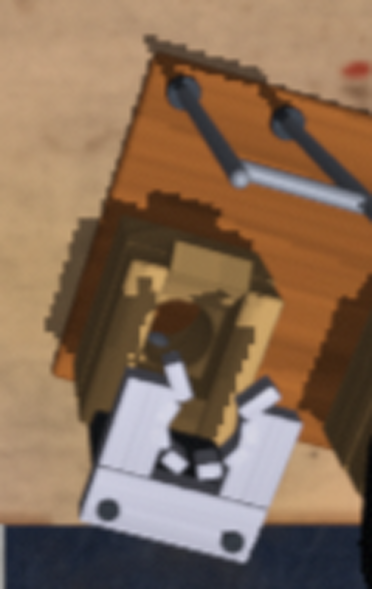

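The crop shows the ramp's top edge from (175,243) to (252,262), the upright tips at (240,182) and (370,208), and the keeper bolts at (108,510) and (232,541), all in crop pixels.

Run:
```python
from h import *
c=camera_info("wrist");c['T']=np.load("w1T.npy")
f=lambda u,z:onplane(c,(310+u[0]/3.1,170+u[1]/3.1),z)
P={}
P['ramp']=(f((175,243),64),f((252,262),64),-32)
P['upr']=(f((240,182),144),f((372,210),144),-88)
P['bolts']=(f((108,510),124),f((232,541),124),36)
P['kback']=(f((82,512),124),f((245,562),124),43)
P['kfront']=(f((135,370),124),f((300,418),124),-20)
P['posts']=(f((183,92),8),f((288,122),8),0)
yaw=np.radians(-17.7);ex=np.array([np.cos(yaw),np.sin(yaw)]);ey=np.array([-ex[1],ex[0]])
for k,(a,b,x) in P.items():
    d=b-a;m=(a+b)[:2]/2;o=m-ex*x
    print(k,m.round(1),"yaw",np.degrees(np.arctan2(-d[0],d[1])).round(1),np.linalg.norm(d).round(1),"origin",o.round(1),"x,y",(o@ex).round(1),(o@ey).round(1))
```

```text
ramp [ 6.141e+02 -5.000e-01] yaw -14.3 29.5 origin [644.5 -10.3] x,y 617.2 186.2
upr [569.4  11.5] yaw -12.1 39.3 origin [653.2 -15.2] x,y 626.9 184.1
bolts [690.4 -20.4] yaw -15.7 43.8 origin [656.1  -9.4] x,y 627.9 190.5
kback [694.9 -22.3] yaw -19.1 58.9 origin [653.9  -9.2] x,y 625.8 190.1
kfront [641.7  -6.8] yaw -17.4 56.8 origin [660.8 -12.9] x,y 633.4 188.6
posts [571.4  14.7] yaw -15.8 44.7 origin [571.4  14.7] x,y 539.9 187.8
```

Request:
play_rows(
  deltas=[-85, 88, 50, 0, 0, 0, 1, -85, 88, 50, 0, 0, 0, 1, -85, 88, 50, 0, 0, 0, 1, -85, 88, 50, 0, 0, 0, 1],
)

```text
clock: 2.52
eef_pos: [643.2, 21.4, 259.6]
tool_rot: [-3.142, -0.002, -3.138]
force: [-0.3, -0.7, 0.3]
width: 85.2
gripper_force: 0.0
```

Run:
```python
from h import *
print(now()[0])
snap("wrist","w2")
np.save("w2T.npy",camera_info("wrist")['T'])
im=cv2.imread("pics/w2.png");cv2.imwrite("pics/w2c.png",cv2.resize(im[60:400,180:560],None,fx=2,fy=2))
```

```text
[643.22399303  21.41389565 259.57605316]
```

View pics/w2c.png

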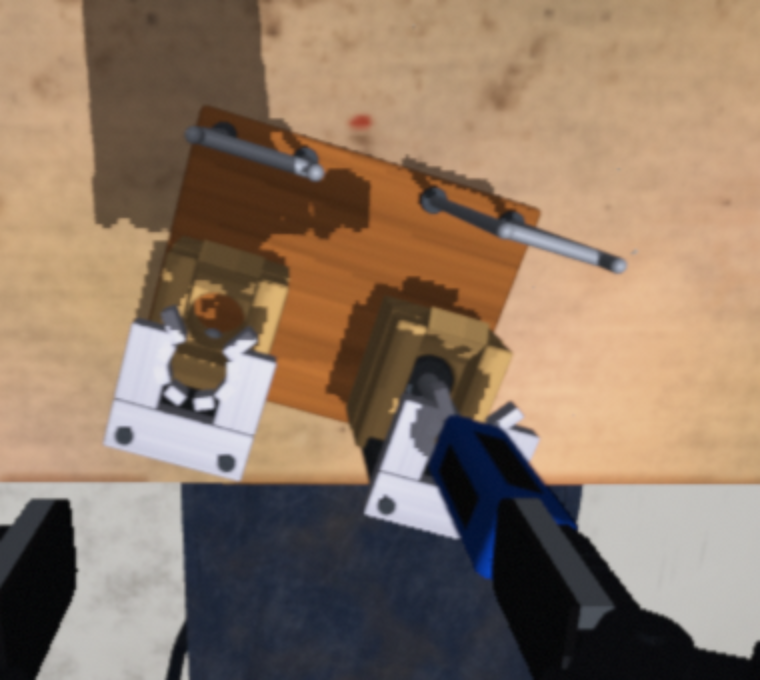

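The closer view shows, in crop pixels, the keeper corners at (133,322), (275,357), (240,480) and (105,443). The bolts are at (123,435) and (227,463), the upright tips at (193,135) and (316,173), and the base front corners at (203,106) and (540,212).

Run:
```python
from h import *
c=camera_info("wrist");c['T']=np.load("w2T.npy")
f=lambda u,z:onplane(c,(180+u[0]/2,60+u[1]/2),z)
P={}
P['ramp']=(f((203,240),64),f((265,255),64),-32)
P['upr']=(f((193,135),144),f((316,173),144),-88)
P['bolts']=(f((123,435),124),f((227,463),124),36)
P['kback']=(f((105,443),124),f((240,480),124),43)
P['kfront']=(f((133,322),124),f((275,357),124),-20)
P['slot']=(f((186,348),124),f((232,354),124),-10)
P['base']=(f((203,106),8),f((540,212),8),0)
P['blueupr']=(f((505,230),144),f((620,265),144),0)
P['bays']=(f((123,435),124),f((386,506),124),0)
P['uprs']=(f((193,135),144),f((505,230),144),0)
yaw=np.radians(-16.5);ex=np.array([np.cos(yaw),np.sin(yaw)]);ey=np.array([-ex[1],ex[0]])
for k,(a,b,x) in P.items():
    d=b-a;m=(a+b)[:2]/2;o=m-ex*x
    print(k,m.round(1),"yaw",np.degrees(np.arctan2(-d[0],d[1])).round(1),np.linalg.norm(d).round(1),"origin",o.round(1),"x,y",(o@ex).round(1),(o@ey).round(1))
```

```text
ramp [615.3  -2.6] yaw -13.5 29.7 origin [646.  -11.7] x,y 622.7 172.3
upr [571.5  10.6] yaw -16.5 43.9 origin [655.9 -14.4] x,y 632.9 172.5
bolts [691.  -24.7] yaw -16.4 45.0 origin [656.5 -14.5] x,y 633.5 172.5
kback [696.8 -25.9] yaw -16.8 58.8 origin [655.5 -13.7] x,y 632.4 173.0
kfront [643.2 -11. ] yaw -14.3 58.2 origin [662.4 -16.7] x,y 639.9 172.1
slot [648.   -9.3] yaw -7.7 18.6 origin [657.6 -12.2] x,y 633.9 175.1
base [577.6  68.6] yaw -16.5 186.9 origin [577.6  68.6] x,y 534.4 229.8
blueupr [603.3 120.3] yaw -16.2 44.3 origin [603.3 120.3] x,y 544.3 286.6
bays [701.1   9.3] yaw -16.5 116.0 origin [701.1   9.3] x,y 669.5 208.1
uprs [581.2  44.3] yaw -16.2 113.9 origin [581.2  44.3] x,y 544.7 207.5
```

```bash
cat >> h.py <<'E'
O=np.array([656,-14.4,0]);Y=np.radians(-16.5);RK=R.from_euler('z',Y)
EY=RK.apply([0,1,0])
def rk(x,z,y=0): return O+RK.apply([x,y,z])
def hold(foot,lean,tilt,sg,yoff=0):
    "tool pose so that a driver held at sg (grasp point on axis) has its foot at rack (x,z), leaning; tilt=tool angle fwd of vertical"
    l=np.radians(lean);t=np.radians(tilt);zt=RK.apply([np.sin(t),0,-np.cos(t)])
    g=rk(foot[0]-sg*np.sin(l),foot[1]+sg*np.cos(l),yoff)
    return g+19*zt,toolR(zt,EY)
E
python3 - <<'E'
from h import *
a=np.radians(-6.6);d=np.array([np.cos(a),np.sin(a),0]);z=np.sin(np.radians(25))*d+[0,0,-np.cos(np.radians(25))]
r=toolR(z,[-d[1],d[0],0]);g=np.array([488,-152.4,48]);p=g+19*z
print(p,delta(p-90*z,r));print(read_state()['tool_rot'])
E
```

```text
[ 495.97653196 -153.32291624   30.78015205] ([185.1, -168.5, 148.3], [0.025, -0.437, 0.115])
[-3.14090052e+00 -7.05630622e-04 -3.14056485e+00]
```

Request:
play_rows(
  deltas=[185, -168.5, 148, 0.025, -0.437, 0.115, 1, 185, -168.5, 148, 0.025, -0.437, 0.115, 1, 185, -168.5, 148, 0.025, -0.437, 0.115, 1, 185, -168.5, 148, 0.025, -0.437, 0.115, 1, 185, -168.5, 148, 0.025, -0.437, 0.115, 1, 185, -168.5, 148, 0.025, -0.437, 0.115, 1, 185, -168.5, 148, 0.025, -0.437, 0.115, 1],
)

```text
clock: 3.45
eef_pos: [508.6, -120.8, 190.6]
tool_rot: [3.134, 0.378, 3.03]
force: [1.3, 0.2, 0.2]
width: 85.4
gripper_force: 0.0
```

Run:
```python
from h import *
a=np.radians(-6.6);d=np.array([np.cos(a),np.sin(a),0]);z=np.sin(np.radians(25))*d+[0,0,-np.cos(np.radians(25))]
r=toolR(z,[-d[1],d[0],0]);g=np.array([488,-152.4,48]);p=g+19*z
print(now()[0],p,delta(p,r));print(np.round(read_state()['qpos'],2))
c,im=snap("wrist","w3");np.save("w3T.npy",c['T'])
hsv=cv2.cvtColor(im,cv2.COLOR_RGB2HSV)
m=(((hsv[...,0]<8)|(hsv[...,0]>172))&(hsv[...,1]>150)&(hsv[...,2]>60)).astype('uint8');m=cv2.morphologyEx(m,cv2.MORPH_CLOSE,np.ones((15,15)))
n,l,st,ce=cv2.connectedComponentsWithStats(m);i=1+st[1:,4].argmax();print(st[i],ce[i])
for v in range(st[i][1]+4,st[i][1]+st[i][3],15):
    u=np.where(l[v]==i)[0];q=onplane(c,((u.min()+u.max())/2,v),58);print(v,u.min(),u.max(),q.round(1))
```

```text
[ 508.5960204  -120.80735469  190.61382792] [ 495.97653196 -153.32291624   30.78015205] ([67.2, -34.9, 145.0], [0.009, -0.059, 0.003])
[-0.07  0.42  0.38  2.26 -1.1   0.23  2.76]
[ 245  108   47  111 4040] [268.68143564 166.24207921]
112 275 280 [ 464.  -143.1   58. ]
127 245 283 [ 472.8 -153.9   58. ]
142 246 289 [ 483.4 -153.7   58. ]
157 248 289 [ 494.5 -155.3   58. ]
172 248 290 [ 506.1 -157.3   58. ]
187 249 290 [ 518.5 -159.4   58. ]
202 252 290 [ 531.7 -160.9   58. ]
217 281 290 [ 546.9 -152.2   58. ]
```

View pics/w3.png

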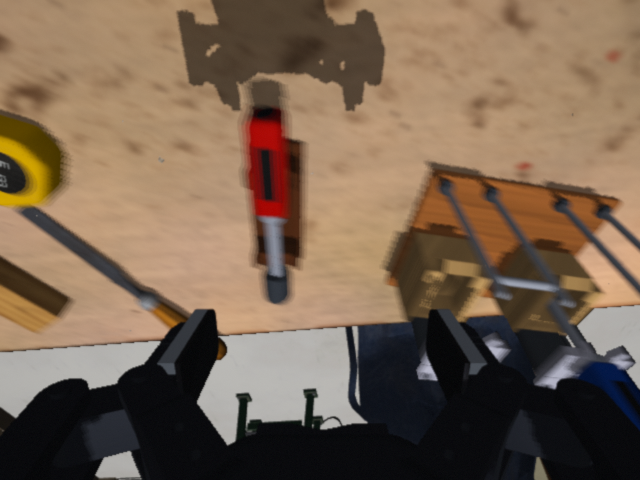

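The driver is clear in view, with its handle at about x 245–290, y 108–215. However, J5 and J6 are on their limits, so this forward tilt is too much. I'll take a nearly vertical grasp instead.

```bash
cat >> h.py <<'E'
def pick(tilt,back,x=488,y=-153.5,z=48,yaw=-7):
    a=np.radians(yaw);t=np.radians(tilt);d=np.array([np.cos(a),np.sin(a),0]);zz=np.sin(t)*d+[0,0,-np.cos(t)]
    return np.array([x,y,z])+(19-back)*zz,toolR(zz,[-d[1],d[0],0])
E
python3 - <<'E'
from h import *
print(now()[0],np.round(read_state()['qpos'],2))
print(delta(*pick(8,120)))
E
```

```text
[ 505.52554237 -130.21835377  191.27883089] [-0.05  0.41  0.38  2.27 -1.1   0.23  2.76]
([42.4, -25.6, 29.5], [0.004, 0.239, -0.005])
```

Request:
play_rows(
  deltas=[42, -26, 30, 0.004, 0.239, -0.005, 1, 42, -26, 30, 0.004, 0.239, -0.005, 1, 42, -26, 30, 0.004, 0.239, -0.005, 1, 42, -26, 30, 0.004, 0.239, -0.005, 1, 42, -26, 30, 0.004, 0.239, -0.005, 1],
)

```text
clock: 4.12
eef_pos: [480.0, -143.0, 147.2]
tool_rot: [3.137, 0.141, 3.031]
force: [-0.2, -0.4, -0.9]
width: 85.3
gripper_force: 0.0
```

Run:
```python
from h import *
print(now()[0],np.round(read_state()['qpos'],2))
print(delta(*pick(8,120)),delta(*pick(8,0)))
c,im=snap("wrist","w4");np.save("w4T.npy",c['T'])
hsv=cv2.cvtColor(im,cv2.COLOR_RGB2HSV)
m=(((hsv[...,0]<8)|(hsv[...,0]>172))&(hsv[...,1]>150)&(hsv[...,2]>60)).astype('uint8');m=cv2.morphologyEx(m,cv2.MORPH_CLOSE,np.ones((15,15)))
n,l,st,ce=cv2.connectedComponentsWithStats(m);i=1+st[1:,4].argmax();print(st[i],ce[i])
for v in range(st[i][1]+4,st[i][1]+st[i][3],15):
    u=np.where(l[v]==i)[0];print(v,u.min(),u.max(),onplane(c,(u.min(),v),59.5).round(1),onplane(c,(u.max(),v),59.5).round(1))
```

```text
[ 479.9783442  -142.99153289  147.1825282 ] [-0.18  0.58  0.64  2.15 -0.83  0.51  2.54]
([4.8, -9.4, -1.6], [0.006, 0.002, 0.012]) ([4.9, -10.1, 118.4], [0.006, 0.002, 0.012])
[ 287  205   42  112 3089] [307.30042085 259.79896407]
209 291 326 [ 461.8 -159.6   59.5] [ 464.2 -137.3   59.5]
224 288 328 [ 471.8 -163.    59.5] [ 474.7 -137.1   59.5]
239 288 328 [ 482.5 -164.6   59.5] [ 485.5 -138.2   59.5]
254 288 327 [ 493.7 -166.3   59.5] [ 496.6 -140.    59.5]
269 288 326 [ 505.2 -168.    59.5] [ 508.2 -141.9   59.5]
284 288 325 [ 517.3 -169.9   59.5] [ 520.2 -143.9   59.5]
299 288 325 [ 529.9 -171.8   59.5] [ 532.9 -145.2   59.5]
314 290 322 [ 543.3 -172.3   59.5] [ 545.9 -148.8   59.5]
```

Run:
```python
from h import *
k=dict(x=488,y=-152,yaw=-8)
print(delta(*pick(8,40,**k)),delta(*pick(8,0,**k)))
```

```text
([5.1, -8.2, 78.4], [0.008, 0.001, 0.029]) ([5.2, -8.6, 118.4], [0.008, 0.001, 0.029])
```

Request:
play_rows(
  deltas=[5, -8.5, 40, 0.008, 0, 0.029, 1, 5, -8.5, 78, 0.008, 0, 0.029, 1, 5, -8.5, 100, 0.008, 0, 0.029, 1, 5, -8.5, 118, 0.008, 0, 0.029, 1, 5, -8.5, 118, 0.008, 0, 0.029, 1, 5, -8.5, 118, 0.008, 0, 0.029, 0, 5, -8.5, 118, 0.008, 0, 0.029, 0, 5, -8.5, 118, 0.008, 0, 0.029, 0, 5, -8.5, 118, 0.008, 0, 0.029, 0, 5, -8.5, 118, 0.008, 0, 0.029, 0],
)

```text
clock: 5.42
eef_pos: [494.1, -153.7, 33.0]
tool_rot: [3.141, 0.133, 3.003]
force: [-0.6, 0.2, 5.6]
width: 26.1
gripper_force: 61.8
```

Run:
```python
from h import *
s=read_state();print(now()[0],np.round(s['qpos'],2),s['width'],s['gripper_force'],s['force'])
print(delta(*pick(8,0,x=488,y=-152,yaw=-8)))
```

```text
[ 494.08371854 -153.71101554   33.04607149] [ 0.07  0.76  0.28  2.16 -1.1   0.23  2.77] 26.088925555900627 61.80154323577881 [-0.61078741  0.20888194  5.57808698]
([4.1, 0.8, 3.3], [0.001, -0.006, 0.001])
```

```bash
cat >> h.py <<'E'
OFF=5.5;TL=-42.4
def holdg(foot,lean,sg=178,yoff=0,tl=TL):
    p,r=hold(foot,lean,lean-40+0+tl if False else tl-(lean-40)*-1*0+ (40-lean)*-1*-1*-1,sg,yoff)
    return p-OFF*r.apply([0,0,1]),r
E
python3 - <<'E'
from h import *
# tool tilt for held driver: tilt = TL-(40-lean)
s=open('h.py').read();i=s.index('    p,r=hold(foot,lean,lean-40');j=s.index('\n',i)
open('h.py','w').write(s[:i]+'    p,r=hold(foot,lean,tl-(40-lean),sg,yoff)'+s[j:])
E
python3 - <<'E'
from h import *
p0,r0=now()
pA,r=holdg((-60.6,131.4),40);print(pA,r.as_matrix().round(2).tolist())
up=np.array([0,0,220.]);print("lift",delta(p0+up,r0))
cur=(p0+up,r0);pB=p0+up+[0,0,60];print("rot",delta(pB,r,cur))
cur=(pB,r);print("C",delta(pA+[0,0,40],r,cur),"A",delta(pA,r,cur))
E
```

```text
[479.46280388  37.89269985 257.78676378] [[-0.71, 0.28, -0.65], [0.21, 0.96, 0.19], [0.67, 0.0, -0.74]]
lift ([-29.2, 0.2, -218.1], [0.0, 0.0, 0.0])
rot ([-8.0, 0.0, -59.5], [-0.045, 0.871, 0.147])
C ([40.2, 179.6, 57.4], [0.0, 0.0, 0.0]) A ([13.3, 179.6, 87.0], [0.0, 0.0, 0.0])
```

Request:
play_rows(
  deltas=[-2, 0, -15, 0, 0, 0, 0, -8, 0, -60, 0, 0, 0, 0, -16, 0, -120, 0, 0, 0, 0, -24, 0, -180, 0, 0, 0, 0, -29, 0, -218, 0, 0, 0, 0, -29, 0, -218, 0, 0, 0, 0],
)

```text
clock: 6.18
eef_pos: [494.9, -154.2, 254.6]
tool_rot: [3.141, 0.137, 3.003]
force: [0.1, -0.0, -2.4]
width: 26.1
gripper_force: 60.9
```

Run:
```python
from h import *
s=read_state();p0,r0=now();print(p0,s['tool_rot'],s['width'],s['gripper_force'],s['force'],np.round(s['qpos'],2))
pA,r=holdg((-60.6,131.4),40);print("rot",delta(p0+[0,0,60],r))
```

```text
[ 494.86255131 -154.16148608  254.57834321] [3.14104372 0.13662543 3.00341113] 26.129457796825903 60.94722032546997 [ 0.05799793 -0.02321535 -2.36138498] [-0.35  0.47  0.89  1.99 -0.59  0.79  2.3 ]
rot ([-8.2, 0.0, -59.4], [-0.045, 0.875, 0.148])
```

Request:
play_rows(
  deltas=[-2, 0, -15, -0.009, 0.15, 0.03, 0, -4, 0, -30, -0.018, 0.3, 0.06, 0, -6, 0, -45, -0.027, 0.45, 0.09, 0, -8, 0, -59, -0.036, 0.6, 0.12, 0, -8, 0, -59, -0.045, 0.75, 0.148, 0, -8, 0, -59, -0.045, 0.875, 0.148, 0, -8, 0, -59, -0.045, 0.875, 0.148, 0, -8, 0, -59, -0.045, 0.875, 0.148, 0],
)

```text
clock: 7.18
eef_pos: [493.4, -154.1, 311.3]
tool_rot: [-3.141, -0.744, 2.851]
force: [-0.3, 0.4, -2.2]
width: 26.3
gripper_force: 61.0
```

Run:
```python
from h import *
s=read_state();p0,r0=now();print(p0,s['width'],s['force'],np.round(s['qpos'],2))
pA,r=holdg((-60.6,131.4),40);print("C",delta(pA+[0,0,40],r))
```

```text
[ 493.42231505 -154.1233562   311.28258079] 26.298560610624968 [-0.31297802  0.42344297 -2.23133429] [-0.09  0.94  0.84  1.19 -0.37  1.97  2.01]
C ([41.1, 180.0, 56.1], [0.001, -0.004, -0.002])
```

Request:
play_rows(
  deltas=[10, 45, 14, 0, 0, 0, 0, 20, 90, 28, 0, 0, 0, 0, 30, 135, 42, 0, 0, 0, 0, 41, 180, 56, 0, -0.004, 0, 0, 41, 180, 56, 0, -0.004, 0, 0, 41, 180, 56, 0, -0.004, 0, 0],
)

```text
clock: 7.92
eef_pos: [479.6, 37.6, 299.4]
tool_rot: [-3.141, -0.738, 2.852]
force: [0.4, -0.5, -2.0]
width: 26.1
gripper_force: 60.9
```

Run:
```python
from h import *
s=read_state();p0,r0=now();print(p0,s['width'],s['force'],np.round(s['qpos'],2))
pA,r=holdg((-60.6,131.4),40);print("C",delta(pA+[0,0,40],r))
a,i1=snap("side","s5");b,i2=snap("top","t5")
P=[rk(-60.6,171.4)]; u=np.array([-np.sin(np.radians(40)),np.cos(np.radians(40))])
P+=[rk(-60.6+200*u[0],171.4+200*u[1]),rk(0,124)]
print(pix(a,P).round(1),pix(b,P).round(1))
x=cv2.resize(i1[120:320,170:370],None,fx=2,fy=2,interpolation=2);y=cv2.resize(i2[100:300,220:420],None,fx=2,fy=2,interpolation=2)
cv2.imwrite("pics/m5.png",np.hstack([x,y])[:,:,::-1])
```

```text
[479.55357636  37.62990731 299.44839504] 26.09668799855697 [ 0.42324179 -0.50047318 -1.97754294] [-0.4   0.88  0.84  1.38 -0.51  1.9   1.79]
C ([-1.0, 0.2, 1.3], [0.0, 0.002, -0.001])
[[286.4 219.1]
 [348.8 169.2]
 [260.7 230.3]] [[294.6 216.4]
 [271.9 274. ]
 [302.9 193.7]]
```

View pics/m5.png

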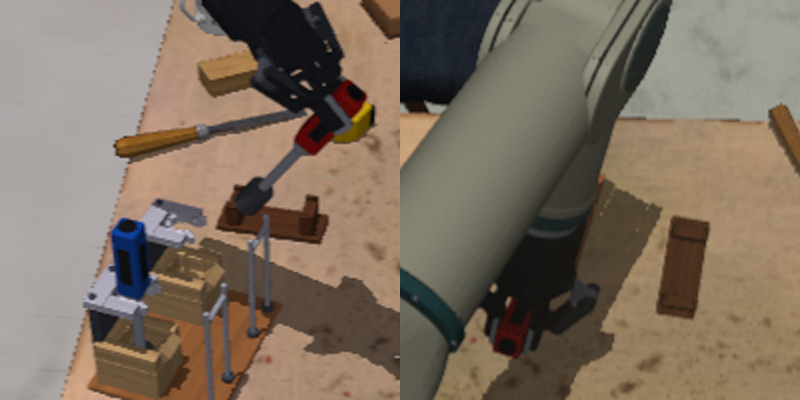

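The left half shows the driver held at a slant with its foot at crop (243,204), which is about (291,222) in the full image. That is roughly 5 px from the prediction. I'll check for side-camera bias using the fixed blue handle.

Run:
```python
from h import *
c=camera_info("side");im=cv2.imread("pics/s5.png");hsv=cv2.cvtColor(im,cv2.COLOR_BGR2HSV)
H,S,V=[hsv[...,i].astype(int) for i in range(3)]
def big(m,win):
    w=np.zeros(m.shape,bool);w[win[1]:win[3],win[0]:win[2]]=1
    n,l,st,ce=cv2.connectedComponentsWithStats(cv2.morphologyEx((m&w).astype('uint8'),cv2.MORPH_CLOSE,np.ones((5,5))));i=1+st[1:,4].argmax();return st[i],ce[i],l==i
st,ce,_=big((H>100)&(H<130)&(S>120),(200,210,260,280));print("blue",st,ce)
def box(foot,lean,y,s0,s1,hw):
    l=np.radians(lean);return np.array([rk(foot[0]-s*np.sin(l)+a*np.cos(l),foot[1]+s*np.cos(l)+a*np.sin(l),y+b) for s in (s0,s1) for a in(-hw,hw) for b in (-hw,hw)])
def show(P):
    q=pix(c,P);h=cv2.convexHull(q.astype('float32'));M=cv2.moments(h);print("  pred bbox",q.min(0).round(1),q.max(0).round(1),"cen",round(M['m10']/M['m00'],1),round(M['m01']/M['m00'],1))
show(box((0,8),0,115,118,200,13.5))
st,ce,m=big(((H<8)|(H>172))&(S>130)&(V>50),(300,150,370,210));print("red",st,ce)
show(box((-60.6,171.4),40,0,118,200,13.5))
w=im[195:235,275:325].mean(2);print("dark foot:")
st,ce,m=big((im.mean(2)<95)&(S<110),(280,200,315,232));print(st,ce);show(box((-60.6,171.4),40,0,0,37,12.5))
g=np.array([[' .:-=+*#%@'[9-int(v)//26] for v in r] for r in w]);print('\n'.join(''.join(r) for r in g))
```

```text
blue [226 229  19  41 618] [235.19579288 248.75080906]
  pred bbox [223.9 226.4] [245.9 269.8] cen 235.0 247.9
red [317 178  20  20 173] [325.31213873 188.30635838]
  pred bbox [314.  160.3] [356.2 199.7] cen 335.3 180.1
dark foot:
[285 200  30  32 374] [299.18449198 216.29679144]
  pred bbox [279.6 202.9] [303.7 226.8] cen 291.7 214.9
====----=====================--=========*####*##%%
===-----====================-==========*#########%
===-----===--=========================+##**###*##*
====----==---========================*##**##*+====
====---------=======================*##**##*+=====
====-------========================+##***#*+======
====-====-==-=====================+*#***#*+=======
=================--==============+*#***#*+========
=================---============+*#***#*+=========
========-=======-----==========+*#***#*+==========
===------======---=--=========+*#***#*+===========
====------=====----==========+*#***#*+============
-====----==-===-----========+*#***#*+=============
--------=-=-==========+**+=+*#***#*+==============
---======----------=+#%%%%###***#*+=============
[... 577 characters left out ...]
%%%%%%%%%%%%%%%*==================*##
-----==*#%%%#%%%%%%%%%%%%%%*===================*##
---===+#%%%%%%%%%%%%%%%%%%%##*++++============+###
======*%%@%@@%%%%%%%%%%%%%%%%%%%%###*++++====+*%##
======*%%%%%%%%%%%%%%%%%%###%#%%%%%%%%%%####***#%#
=====+#%%%%%%%@%%%%%%%%%%##########%#%%%%%%%%%%%##
=====*#%%%%%%%@@@%%%%%%%%%#**#%###########%%%%%%%%
====+#%%%%%%%%@@@%#%%###%##**#%%%%%%########%%%%%%
====*%%%%%%%%%@@%%%%%%%%###**#%###%##%%%%%%#%@@%%%
===+#%%%%%%%%%@@%%%%%%%%%%##*#%%###########%%%%%%%
===+###%%%%%%%@@%%%%%%%%%%##*#%%%%%%%%%#%###%%%%%%
===*####%%%%%%%%##%%%%%%%%##*#%%%%%%%%%%%%%%%%%%%%
==+#%%%%%####%##########%##**#%%%%%%%%%%%%%%%%%%%%
==+#%%%%%%%%%%%%##########**##%%%%%%%#%%%%%%%%%%%%
```

Run:
```python
from h import *
c=camera_info("side");p0,r0=now();z=r0.apply([0,0,1])
def rackpt(P): q=RK.inv().apply(P-O);return q
def onrp(uv,y=0):
    o,d=ray(c,uv);o=rackpt(o);d=RK.inv().apply(d);return o+d*(y-o[1])/d[1]
g=rackpt(p0-13.5*z);print("gp",g.round(1), "pixel",pix(c,[p0-13.5*z]))
for u in [(308,206),(312,202),(315.8,198),(298,209),(306,216)]:
    q=onrp(u,g[1]);d=q-g;print(u,q.round(1),"lean",np.degrees(np.arctan2(d[0],-d[2])).round(1),np.hypot(d[0],d[2]).round(1))
```

```text
gp [-174.4   -1.1  309.2] pixel [[341.09708852 174.22876017]]
(308, 206) [-107.9   -1.1  217.1] lean 35.8 113.6
(312, 202) [-116.4   -1.1  229.2] lean 36.0 98.7
(315.8, 198) [-124.3   -1.1  241.1] lean 36.3 84.5
(298, 209) [-86.3  -1.1 203.7] lean 39.9 137.4
(306, 216) [-103.4   -1.1  190.6] lean 30.9 138.2
```

The rack pose checks out: blue is within 0.5 px. The driver has sagged about 4.3° in the grip, so I'll correct for that with tilt −38.1 and s = 175.

```bash
sed -i 's/TL=-42.4/TL=-38.1/; s/sg=178/sg=175/' h.py
cat >> h.py <<'E'
def park(back,perp,**k):
    return holdg((4-.643*back+.766*perp,42+.766*back+.643*perp),40,**k)
E
python3 - <<'E'
from h import *
for b,q in [(110,8),(70,7),(40,6)]: print(b,q,delta(*park(b,q)))
E
```

```text
110 8 ([-31.3, 1.1, 31.4], [0.001, -0.073, -0.003])
70 7 ([-70.9, 1.2, 37.8], [0.001, -0.073, -0.003])
40 6 ([-100.5, 1.3, 42.8], [0.001, -0.073, -0.003])
```

Request:
play_rows(
  deltas=[-15, 1, 15, 0, -0.073, -0.003, 0, -31, 1, 31, 0, -0.073, -0.003, 0, -31, 1, 31, 0, -0.073, -0.003, 0, -50, 1, 35, 0, -0.073, -0.003, 0, -71, 1, 38, 0, -0.073, -0.003, 0, -86, 1, 40, 0, -0.073, -0.003, 0, -100, 1, 43, 0, -0.073, -0.003, 0, -100, 1, 43, 0, -0.073, -0.003, 0, -100, 1, 43, 0, -0.073, -0.003, 0],
)

```text
clock: 9.15
eef_pos: [523.0, 26.0, 199.6]
tool_rot: [3.14, -0.667, 2.856]
force: [-0.8, 0.4, -2.3]
width: 26.0
gripper_force: 60.9
```

Run:
```python
from h import *
s=read_state();print(s['force'],np.round(s['qpos'],2),s['width'])
for b,q in [(40,6),(20,4),(8,2),(0,0),(-4,0)]: print(b,q,delta(*park(b,q)))
c,im=snap("side","s6");x=cv2.resize(im[130:300,200:380],None,fx=3.5,fy=3.5,interpolation=2);cv2.imwrite("pics/m6.png",x[:,:,::-1])
l=np.radians(40);f=np.array([4-.643*40+.766*6,42+.766*40+.643*6])
P=[rk(f[0]-t*np.sin(l),f[1]+t*np.cos(l)) for t in (0,37,110,200)];print(((pix(c,P)-[200,130])*3.5).round())
```

```text
[-0.79823351  0.44407297 -2.34303782] [-0.36  1.    0.81  1.36 -0.59  1.75  1.81] 25.995361968085536
40 6 ([-0.6, -1.0, -0.9], [-0.0, -0.002, 0.002])
20 4 ([-19.8, -1.0, 5.1], [-0.0, -0.002, 0.002])
8 2 ([-31.1, -1.0, 9.5], [-0.0, -0.002, 0.002])
0 0 ([-38.5, -1.0, 13.1], [-0.0, -0.002, 0.002])
-4 0 ([-42.4, -1.0, 13.9], [-0.0, -0.002, 0.002])
[[242. 416.]
 [276. 390.]
 [346. 336.]
 [440. 264.]]
```

View pics/m6.png

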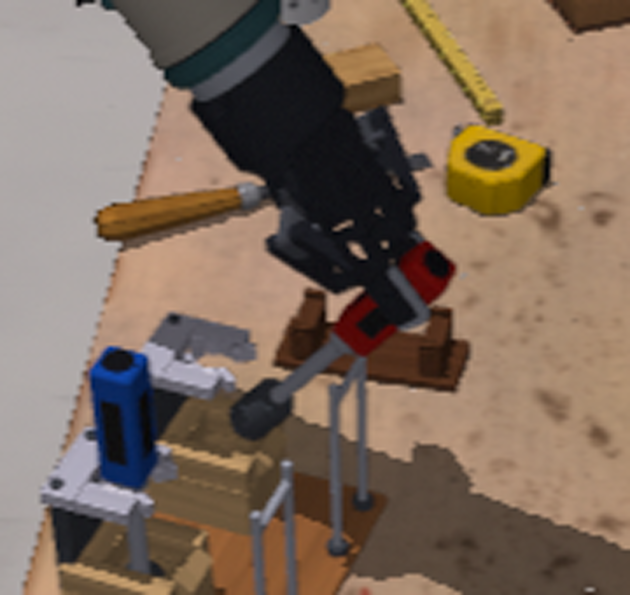

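The foot face is at crop (244,418), against (242,416) predicted, and it is lined up with the channel. Now I'll insert it along its axis.

Request:
play_rows(
  deltas=[-10, -0.5, 2, 0, 0, 0, 0, -20, -0.5, 5, 0, 0, 0, 0, -26, -0.5, 7, 0, 0, 0, 0, -31, -0.5, 9, 0, 0, 0, 0, -31, -0.5, 9, 0, 0, 0, 0],
)

```text
clock: 9.82
eef_pos: [541.1, 20.1, 172.5]
tool_rot: [3.141, -0.668, 2.856]
force: [0.1, -0.6, -2.5]
width: 26.0
gripper_force: 60.9
```

Run:
```python
from h import *
s=read_state();print(s['force'],s['torque'],s['width'])
for b,q in [(8,2),(0,0),(-4,0)]: print(b,q,delta(*park(b,q)))
```

```text
[ 0.06718167 -0.57081844 -2.48177675] [-0.26669561 -0.7842709   0.02224428] 25.985501846259424
8 2 ([0.6, -0.5, -0.0], [-0.0, -0.003, 0.001])
0 0 ([-6.9, -0.5, 3.6], [-0.0, -0.003, 0.001])
-4 0 ([-10.8, -0.5, 4.4], [-0.0, -0.003, 0.001])
```

No contact yet, so I'll continue.

Request:
play_rows(
  deltas=[-4, -0.3, 2, 0, 0, 0, 0, -7, -0.3, 3, 0, 0, 0, 0, -7, -0.3, 3.5, 0, 0, 0, 0, -7, -0.3, 3.5, 0, 0, 0, 0],
)

```text
clock: 10.32
eef_pos: [544.6, 18.9, 165.9]
tool_rot: [3.14, -0.666, 2.856]
force: [1.9, -0.5, -0.8]
width: 26.1
gripper_force: 61.1
```

Run:
```python
from h import *
s=read_state();print(s['force'],s['torque'],s['width'])
for b,q in [(0,0)]: print(b,q,delta(*park(b,q)))
```

```text
[ 1.8704497  -0.52811573 -0.75089237] [-0.36638114 -1.32377471  0.01757917] 26.134389717773736
0 0 ([0.1, -0.3, 0.7], [-0.0, -0.001, 0.002])
```

Request:
play_rows(
  deltas=[-2, 0, 1, 0, 0, 0, 0, -2, 0, 1.5, 0, 0, 0, 0, -2, 0, 1.5, 0, 0, 0, 0.3, -2, 0, 1.5, 0, 0, 0, 0.5, -2, 0, 1.5, 0, 0, 0, 0.8, -2, 0, 1.5, 0, 0, 0, 0.8, -2, 0, 1.5, 0, 0, 0, 0.8],
)

```text
clock: 11.2
eef_pos: [544.5, 18.9, 163.3]
tool_rot: [3.14, -0.668, 2.856]
force: [-0.1, -0.1, -0.2]
width: 68.4
gripper_force: 0.0
```

Run:
```python
from h import *
s=read_state();print(s['force'],s['torque'],s['width'],now()[0])
print("retreat 100", delta(now()[0]-100*now()[1].apply([0,0,1]),now()[1]))
```

```text
[-0.13188674 -0.06437272 -0.23246479] [-0.18136325 -0.65814566 -0.02880245] 68.42635450630843 [544.51554906  18.94334933 163.29982909]
retreat 100 ([0.0, -0.0, -100.0], [0.0, 0.0, 0.0])
```

Released. I'll retreat along the tool axis and look.

Request:
play_rows(
  deltas=[0, 0, -15, 0, 0, 0, 0.8, 0, 0, -40, 0, 0, 0, 0.8, 0, 0, -80, 0, 0, 0, 0.8, 0, 0, -110, 0, 0, 0, 0.8, 0, 0, -110, 0, 0, 0, 0.8],
)

```text
clock: 11.82
eef_pos: [611.1, -1.9, 251.2]
tool_rot: [3.14, -0.664, 2.856]
force: [-0.4, -0.3, -1.0]
width: 68.5
gripper_force: 0.0
```

```bash
cat > park.py <<'E'
from h import *
import sys
c,im=snap("side",sys.argv[1]);hsv=cv2.cvtColor(im,cv2.COLOR_RGB2HSV);H,S,V=[hsv[...,i].astype(int) for i in range(3)]
def big(m,win):
    w=np.zeros(m.shape,bool);w[win[1]:win[3],win[0]:win[2]]=1
    n,l,st,ce=cv2.connectedComponentsWithStats(cv2.morphologyEx((m&w).astype('uint8'),cv2.MORPH_CLOSE,np.ones((5,5))));i=1+st[1:,4].argmax();return st[i],ce[i],l==i
def pred(foot,lean,y=0,s0=118,s1=200,hw=13.5):
    l=np.radians(lean);P=np.array([rk(foot[0]-s*np.sin(l)+a*np.cos(l),foot[1]+s*np.cos(l)+a*np.sin(l),y+b) for s in (s0,s1) for a in(-hw,hw) for b in (-hw,hw)])
    q=pix(c,P);M=cv2.moments(cv2.convexHull(q.astype('float32')));return q.min(0).round(1),q.max(0).round(1),round(M['m10']/M['m00'],1),round(M['m01']/M['m00'],1)
st,ce,m=big(((H<8)|(H>172))&(S>130)&(V>50),(230,150,370,280));print("red",st,ce)
print("parked pred",pred((4,42),40));print("up10",pred((0,18),0));print("home",pred((0,8),0))
E
python3 park.py s7
python3 - <<'E'
from h import *
print(np.round(read_state()['qpos'],2),now()[0])
c,im=snap("wrist","w7")
hsv=cv2.cvtColor(im,cv2.COLOR_RGB2HSV);m=(((hsv[...,0]<8)|(hsv[...,0]>172))&(hsv[...,1]>150)&(hsv[...,2]>60)).astype('uint8')
n,l,st,ce=cv2.connectedComponentsWithStats(cv2.morphologyEx(m,5-2,np.ones((9,9))));i=1+st[1:,4].argmax();print(st[i],ce[i]);print("pred handle ends",pix(c,[rk(4-.643*s,42+.766*s) for s in (118,160,200)]).round(0))
E
```

```text
red [285 211  35  31 393] [302.1221374  226.32315522]
parked pred (array([284.7, 208.4]), array([322.8, 243.1]), 303.9, 225.8)
up10 (array([249.3, 189.5]), array([268.8, 231.1]), 259.3, 210.1)
home (array([249.7, 193.5]), array([269. , 234.8]), 259.5, 213.9)
[-0.21  1.06  0.73  0.96 -0.57  1.98  1.68] [609.99735389  -0.98956157 250.15089846]
[ 302  207   41  113 2957] [322.13324315 261.6202232 ]
pred handle ends [[321. 308.]
 [321. 261.]
 [321. 210.]]
```

The driver is parked: the red centroid is at (302,226), against (304,226) predicted. Next I'll regrasp with the tool nearly vertical.

```bash
cat >> h.py <<'E'
def regrasp(tilt,back,s=178,lean=40,foot=(4,42)):
    p,r=hold(foot,lean,tilt,s);return p-back*r.apply([0,0,1]),r
E
python3 - <<'E'
from h import *
print(delta(*regrasp(8,90)))
E
```

```text
([55.7, -0.1, 45.0], [0.001, -0.809, 0.001])
```

Request:
play_rows(
  deltas=[11, 0, 9, 0, -0.16, 0, 0.8, 22, 0, 18, 0, -0.32, 0, 0.8, 33, 0, 27, 0, -0.48, 0, 0.8, 44, 0, 36, 0, -0.64, 0, 0.8, 56, 0, 45, 0, -0.809, 0, 0.8, 56, 0, 45, 0, -0.809, 0, 0.8, 56, 0, 45, 0, -0.809, 0, 0.8],
)

```text
clock: 12.8
eef_pos: [540.6, 20.9, 249.0]
tool_rot: [3.14, 0.14, 2.856]
force: [0.3, 0.2, 0.5]
width: 68.4
gripper_force: 0.0
```

Run:
```python
from h import *
s=read_state();print(np.round(s['qpos'],2),now()[0])
print(delta(*regrasp(8,90)),delta(*regrasp(8,0)))
c,im=snap("wrist","w8")
hsv=cv2.cvtColor(im,cv2.COLOR_RGB2HSV);m=(((hsv[...,0]<8)|(hsv[...,0]>172))&(hsv[...,1]>150)&(hsv[...,2]>60)).astype('uint8')
n,l,st,ce=cv2.connectedComponentsWithStats(cv2.morphologyEx(m,5-2,np.ones((9,9))));i=1+st[1:,4].argmax();print(st[i],ce[i]);print("pred handle ends",pix(c,[rk(4-.643*s,42+.766*s) for s in (118,160,200)]).round(0))
```

```text
[-0.75  0.55  0.96  1.94 -0.6   0.81  1.79] [540.55868625  20.8938161  248.9574494 ]
([-0.4, -1.1, 0.3], [0.002, 0.001, 0.003]) ([-0.3, -1.2, 90.3], [0.002, 0.001, 0.003])
[ 297  233   46   60 1776] [319.82263514 264.72578829]
pred handle ends [[319. 274.]
 [319. 264.]
 [318. 251.]]
```

Run:
```python
from h import *
for b in (80,40,0): print(delta(*regrasp(18,b)))
```

```text
([11.6, -0.7, 11.4], [0.001, -0.172, 0.002])
([4.8, -0.8, 50.8], [0.001, -0.172, 0.002])
([-2.1, -0.8, 90.2], [0.001, -0.172, 0.002])
```

Request:
play_rows(
  deltas=[11.6, -0.5, 11, 0, -0.172, 0, 0.8, 11.6, -0.5, 11, 0, -0.172, 0, 0.8, 5, -0.5, 51, 0, -0.172, 0, 0.8, 1, -0.5, 75, 0, -0.172, 0, 0.8, -2, -0.5, 90, 0, -0.172, 0, 0.8, -2, -0.5, 90, 0, -0.172, 0, 0.8],
)

```text
clock: 13.6
eef_pos: [556.1, 14.1, 159.3]
tool_rot: [-3.142, 0.313, 2.853]
force: [-0.1, -0.2, -0.2]
width: 68.2
gripper_force: 0.0
```

Run:
```python
from h import *
s=read_state();print(np.round(s['qpos'],2),now()[0],s['force'],delta(*regrasp(18,0)))
```

```text
[-0.61  0.59  0.66  2.14 -0.87  0.31  2.01] [556.06251119  14.11043805 159.29634742] [-0.14575908 -0.15942841 -0.15713012] ([0.3, 1.0, -1.1], [-0.0, -0.002, -0.0])
```

Request:
play_rows(
  deltas=[0, 0.5, 0, 0, 0, 0, 0.5, 0, 0.5, 0, 0, 0, 0, 0.2, 0, 0.5, 0, 0, 0, 0, 0, 0, 0.5, 0, 0, 0, 0, 0, 0, 0.5, 0, 0, 0, 0, 0],
)

```text
clock: 14.22
eef_pos: [555.6, 15.9, 160.9]
tool_rot: [3.14, 0.315, 2.855]
force: [0.3, -0.0, 4.0]
width: 26.6
gripper_force: 60.8
```

```bash
cat >> h.py <<'E'
def tipped(foot,lean,s=178,t40=18): return hold(foot,lean,t40-(40-lean),s)
E
python3 - <<'E'
from h import *
s=read_state();p,r=now();print(p,s['force'],s['torque'],s['width'],s['gripper_force'])
print("offset",delta(*regrasp(18,0)))
n=np.array
for le in (40,35,30,25,20,15,10,5,0):
    l=np.radians(le);t=8+3*le/40;nn=n([np.cos(l),np.sin(l)]);u=n([-np.sin(l),np.cos(l)]);C=n([-15,44])+15*nn-t*u
    print(le,C.round(1),delta(*tipped(C,le)))
E
```

```text
[555.61841705  15.90394476 160.88826436] [ 0.25455278 -0.04740402  3.95946165] [-0.01204679  0.14192155 -0.03432138] 26.6383701391773 60.77229380607605
offset ([-0.1, -0.5, 0.7], [0.002, 0.001, 0.001])
40 [ 3.6 45.2] ([-0.7, -0.5, -2.5], [0.002, 0.001, 0.001])
35 [ 3.4 43.9] ([-13.1, -0.5, -6.6], [0.002, 0.088, 0.001])
30 [ 3.1 42.6] ([-25.8, -0.6, -9.5], [0.002, 0.175, 0.001])
25 [ 2.8 41.4] ([-38.8, -0.6, -11.4], [0.002, 0.262, 0.001])
20 [ 2.3 40.2] ([-52.0, -0.6, -12.1], [0.002, 0.35, 0.001])
15 [ 1.9 39.1] ([-65.1, -0.6, -11.7], [0.002, 0.437, 0.001])
10 [ 1.3 38. ] ([-78.3, -0.6, -10.1], [0.002, 0.524, 0.002])
5 [ 0.7 37. ] ([-91.2, -0.6, -7.4], [0.001, 0.611, 0.002])
0 [ 0. 36.] ([-103.9, -0.7, -3.5], [0.001, 0.699, 0.002])
```

Request:
play_rows(
  deltas=[-1, -0.5, -3, 0, 0, 0, 0, -7, -0.5, -5.5, 0, 0.044, 0, 0, -13, -0.5, -7.5, 0, 0.088, 0, 0, -20, -0.5, -9, 0, 0.131, 0, 0, -26, -0.5, -10.5, 0, 0.175, 0, 0, -32, -0.5, -11.5, 0, 0.218, 0, 0, -39, -0.5, -12.4, 0, 0.262, 0, 0, -45, -0.5, -12.8, 0, 0.306, 0, 0, -52, -0.5, -13, 0, 0.35, 0, 0],
)

```text
clock: 15.35
eef_pos: [598.3, 2.8, 188.4]
tool_rot: [3.141, -0.039, 2.855]
force: [0.9, 0.2, -2.2]
width: 26.4
gripper_force: 60.2
```

```bash
cat > tip.py <<'E'
from h import *
s=read_state();p,r=now();print(p,np.round(s['force'],1),np.round(s['torque'],2),s['width'],np.round(s['qpos'],2))
n=np.array
for le in (20,15,10,5,0):
    l=np.radians(le);t=8+3*le/40;nn=n([np.cos(l),np.sin(l)]);u=n([-np.sin(l),np.cos(l)]);C=n([-15,44])+15*nn-t*u
    print(le,C.round(1),delta(*tipped(C,le)))
for z in (30,20,18,8): print(z,delta(*tipped((0,z),0)))
E
python3 tip.py; python3 park.py s9
```

```text
[598.28443951   2.82450106 188.43773035] [ 0.9  0.2 -2.2] [ 0.12 -0.27 -0.01] 26.42923564623025 [-0.51  0.76  0.81  1.69 -0.63  1.02  1.82]
20 [ 2.3 40.2] ([-1.0, -0.1, -0.1], [0.001, -0.004, 0.002])
15 [ 1.9 39.1] ([-13.5, -0.1, -4.2], [0.001, 0.083, 0.002])
10 [ 1.3 38. ] ([-26.4, -0.2, -7.3], [0.001, 0.17, 0.002])
5 [ 0.7 37. ] ([-39.5, -0.2, -9.2], [0.0, 0.258, 0.002])
0 [ 0. 36.] ([-52.8, -0.2, -10.0], [0.0, 0.345, 0.002])
30 ([-53.0, -0.2, -4.0], [0.0, 0.345, 0.002])
20 ([-53.4, -0.2, 6.0], [0.0, 0.345, 0.002])
18 ([-53.5, -0.2, 8.0], [0.0, 0.345, 0.002])
8 ([-53.9, -0.2, 18.0], [0.0, 0.345, 0.002])
red [270 210  16  22 149] [277.03355705 222.94630872]
parked pred (array([284.7, 208.4]), array([322.8, 243.1]), 303.9, 225.8)
up10 (array([249.3, 189.5]), array([268.8, 231.1]), 259.3, 210.1)
home (array([249.7, 193.5]), array([269. , 234.8]), 259.5, 213.9)
```

No forces so far, so I'll carry on to upright.

Request:
play_rows(
  deltas=[-7, 0, -2.5, 0, 0.042, 0, 0, -13.5, 0, -5, 0, 0.084, 0, 0, -20, 0, -6.5, 0, 0.127, 0, 0, -26.5, 0, -8, 0, 0.17, 0, 0, -33, 0, -9, 0, 0.214, 0, 0, -39.5, 0, -9.8, 0, 0.258, 0, 0, -46, 0, -10.2, 0, 0.302, 0, 0, -53, 0, -10.5, 0, 0.347, 0, 0, -53, 0, -10.5, 0, 0.347, 0, 0],
)

```text
clock: 16.52
eef_pos: [649.5, -12.4, 195.7]
tool_rot: [3.14, -0.385, 2.855]
force: [0.0, 1.3, -2.1]
width: 26.4
gripper_force: 60.1
```

```bash
python3 tip.py | grep -v "^1\|^5"
python3 - <<'E'
from h import *
c,im=snap("side","s10");x=cv2.resize(im[150:320,190:360],None,fx=3.5,fy=3.5,interpolation=2);cv2.imwrite("pics/m10.png",x[:,:,::-1])
P=[rk(0,36+t) for t in (0,37,110,200)];print(((pix(c,P)-[190,150])*3.5).round())
E
```

```text
[649.54318172 -12.40707726 195.67793065] [ 0.   1.3 -2.1] [ 0.15 -0.55 -0.09] 26.392366072201565 [-0.27  0.99  0.73  1.15 -0.58  1.6   1.71]
20 [ 2.3 40.2] ([45.9, -0.0, 26.4], [0.001, -0.35, 0.002])
0 [ 0. 36.] ([0.6, -0.1, -0.5], [0.001, -0.001, 0.002])
30 ([-1.7, -0.1, 5.0], [0.001, -0.001, 0.002])
20 ([-5.4, -0.1, 14.3], [0.001, -0.001, 0.002])
8 ([-9.9, -0.1, 25.4], [0.001, -0.001, 0.002])
[[255. 388.]
 [252. 344.]
 [246. 253.]
 [237. 131.]]
```

View pics/m10.png

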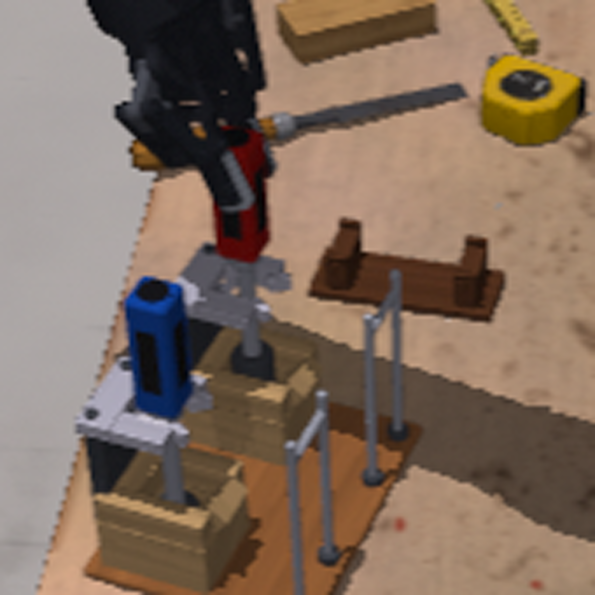

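The driver is upright through the slot with its foot at (252,360), parallel to the blue one. Now I'll lower it.

Request:
play_rows(
  deltas=[-1.5, 0, 4, 0, 0, 0, 0, -3, 0, 8, 0, 0, 0, 0, -4.5, 0, 12, 0, 0, 0, 0, -5.4, 0, 14.3, 0, 0, 0, 0, -5.4, 0, 14.3, 0, 0, 0, 0],
)

```text
clock: 17.2
eef_pos: [649.2, -12.3, 181.8]
tool_rot: [3.14, -0.384, 2.855]
force: [-1.1, 1.6, -2.2]
width: 26.6
gripper_force: 60.3
```

```bash
python3 tip.py | grep -v "^1\|^5"
```

```text
[649.17742867 -12.29504731 181.75546613] [-1.1  1.6 -2.2] [ 0.15 -0.28 -0.03] 26.57857300891105 [-0.27  1.    0.73  1.17 -0.59  1.57  1.72]
20 [ 2.3 40.2] ([50.8, 0.0, 13.3], [0.001, -0.349, 0.002])
0 [ 0. 36.] ([5.5, -0.1, -13.6], [0.0, -0.0, 0.002])
30 ([3.2, -0.1, -8.0], [0.0, -0.0, 0.002])
20 ([-0.5, -0.1, 1.3], [0.0, -0.0, 0.002])
8 ([-5.0, -0.1, 12.4], [0.0, -0.0, 0.002])
```

Request:
play_rows(
  deltas=[-1.2, 0, 3, 0, 0, 0, 0, -2.2, 0, 5.5, 0, 0, 0, 0, -3.2, 0, 8, 0, 0, 0, 0, -4.2, 0, 10.5, 0, 0, 0, 0, -5, 0, 12.4, 0, 0, 0, 0, -5, 0, 12.4, 0, 0, 0, 0],
)

```text
clock: 17.95
eef_pos: [649.1, -12.1, 171.3]
tool_rot: [3.139, -0.384, 2.856]
force: [-4.3, 2.5, 14.8]
width: 26.2
gripper_force: 62.2
```

```bash
python3 tip.py | grep -v "^1\|^5"
```

```text
[649.09078758 -12.12706989 171.34674129] [-4.3  2.5 14.8] [ 1.22  2.01 -0.12] 26.161360318030468 [-0.27  1.01  0.72  1.18 -0.59  1.56  1.72]
20 [ 2.3 40.2] ([54.6, -0.1, 3.6], [0.002, -0.349, 0.002])
0 [ 0. 36.] ([9.2, -0.2, -23.3], [0.001, -0.0, 0.002])
30 ([7.0, -0.2, -17.7], [0.001, -0.0, 0.002])
20 ([3.2, -0.2, -8.4], [0.001, -0.0, 0.002])
8 ([-1.3, -0.2, 2.7], [0.001, -0.0, 0.002])
```

Request:
play_rows(
  deltas=[-0.6, 0, 1.5, 0, 0, 0, 0, -1.1, 0, 3, 0, 0, 0, 0, -1.1, 0, 3, 0, 0, 0, 0],
)

```text
clock: 18.32
eef_pos: [649.5, -12.5, 171.2]
tool_rot: [3.139, -0.382, 2.857]
force: [-3.4, 2.8, 27.2]
width: 26.1
gripper_force: 63.8
```

```bash
python3 tip.py | grep -v "^1\|^5"
```

```text
[649.52608055 -12.51247995 171.18027723] [-3.4  2.8 27.2] [ 1.48  2.89 -0.08] 26.125999089326857 [-0.27  1.01  0.73  1.18 -0.6   1.56  1.72]
20 [ 2.3 40.2] ([55.1, 0.2, 3.5], [0.002, -0.347, 0.002])
0 [ 0. 36.] ([9.7, 0.1, -23.2], [0.002, 0.002, 0.003])
30 ([7.5, 0.1, -17.7], [0.002, 0.002, 0.003])
20 ([3.8, 0.1, -8.4], [0.002, 0.002, 0.003])
8 ([-0.7, 0.0, 2.7], [0.002, 0.002, 0.003])
```

Request:
play_rows(
  deltas=[1.1, 0, -2.5, 0, 0, 0, 0, 1.1, 0, -2.5, 0, 0, 0, 0.3, 1.1, 0, -2.5, 0, 0, 0, 0.7, 1.1, 0, -2.5, 0, 0, 0, 0.8, 1.1, 0, -2.5, 0, 0, 0, 0.8, 1.1, 0, -30, 0, 0, 0, 0.8, 1.1, 0, -80, 0, 0, 0, 0.8, 1.1, 0, -125, 0, 0, 0, 0.8, 1.1, 0, -125, 0, 0, 0, 0.8],
)

```text
clock: 19.45
eef_pos: [695.2, -27.4, 284.6]
tool_rot: [3.141, -0.376, 2.855]
force: [-0.6, -0.3, 0.8]
width: 68.3
gripper_force: 0.0
```

```bash
python3 park.py s11
python3 - <<'E'
from h import *
print(np.round(read_state()['qpos'],2),now()[0])
t=toolR([0,0,-1],EY); print("above top",delta(rk(0,240),t))
c,im=snap("side","s11b");hsv=cv2.cvtColor(im,cv2.COLOR_RGB2HSV)
m=((hsv[...,0]>100)&(hsv[...,0]<130)&(hsv[...,1]>120));m[:, :200]=0;m[:,260:]=0;v,u=np.where(m[200:290]);print("blue rows",v.min()+200,v.max()+200)
x=cv2.resize(im[150:320,190:360],None,fx=3.5,fy=3.5,interpolation=2);cv2.imwrite("pics/m11.png",x[:,:,::-1])
print(pix(c,[rk(0,208),rk(0,218),rk(0,208,115)]).round(1))
E
```

```text
red [250 196  18  38 427] [258.80562061 213.53395785]
parked pred (array([284.7, 208.4]), array([322.8, 243.1]), 303.9, 225.8)
up10 (array([249.3, 189.5]), array([268.8, 231.1]), 259.3, 210.1)
home (array([249.7, 193.5]), array([269. , 234.8]), 259.5, 213.9)
[-0.19  1.    0.73  0.84 -0.58  1.84  1.63] [694.06238592 -26.63436656 282.46615429]
above top ([21.3, 0.9, 54.3], [0.0, -0.38, 0.001])
blue rows 229 269
[[258.5 198.5]
 [258.2 194.5]
 [233.4 232.1]]
```

View pics/m11.png

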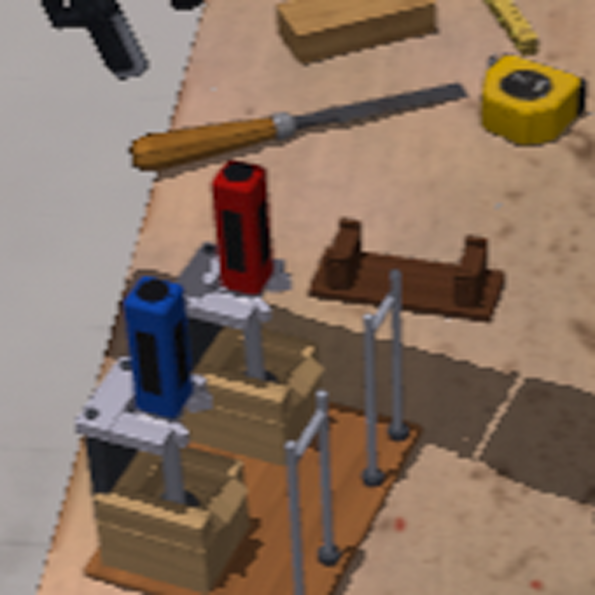

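The red driver looks home like the blue one, with its top at (240,170) and its handle on the plate. I'll confirm with a top press using closed fingers.

Request:
play_rows(
  deltas=[4, 0, 10, 0, -0.08, 0, 0, 8, 0, 21, 0, -0.16, 0, 0, 12, 0.5, 32, 0, -0.25, 0, 0, 16, 0.5, 43, 0, -0.34, 0, 0, 21, 0.5, 54, 0, -0.38, 0, 0, 21, 0.5, 54, 0, -0.38, 0, 0, 21, 0.5, 54, 0, -0.38, 0, 0],
)

```text
clock: 20.42
eef_pos: [655.6, -13.7, 239.2]
tool_rot: [3.141, -0.004, 2.855]
force: [0.6, -0.5, -0.4]
width: 0.2
gripper_force: 0.0
```

Run:
```python
from h import *
s=read_state();print(now()[0],s['width'],s['force']);print(delta(rk(0,212),toolR([0,0,-1],EY)))
```

```text
[655.568914   -13.71434696 239.17145003] 0.1885044559892553 [ 0.6077759  -0.54828474 -0.39766878]
([-0.7, -0.5, 27.2], [0.0, -0.004, 0.002])
```

Request:
play_rows(
  deltas=[0, 0, 15, 0, 0, 0, 0, 0, 0, 24, 0, 0, 0, 0, 0, 0, 28, 0, 0, 0, 0, 0, 0, 31, 0, 0, 0, 0, 0, 0, 33, 0, 0, 0, 0, 0, 0, 33, 0, 0, 0, 0],
)

```text
clock: 21.18
eef_pos: [656.2, -14.3, 208.3]
tool_rot: [3.14, -0.001, 2.855]
force: [-1.0, -0.8, 5.8]
width: -0.2
gripper_force: 3.1
```

Request:
play_rows(
  deltas=[0, 0, 1.5, 0, 0, 0, 0, 0, 0, 2.5, 0, 0, 0, 0, 0, 0, 2.5, 0, 0, 0, 0],
)

```text
clock: 21.55
eef_pos: [657.4, -14.8, 208.2]
tool_rot: [3.139, 0.003, 2.855]
force: [-1.0, -0.1, 16.1]
width: -0.1
gripper_force: 8.2
```

The top holds at 208 mm under 16 N, so the driver is fully home. I'll retreat and hand in.

Request:
play_rows(
  deltas=[0, 0, -5, 0, 0, 0, 0, 0, 0, -40, 0, 0, 0, 0, 0, 0, -90, 0, 0, 0, 0, 0, 0, -90, 0, 0, 0, 0, 0, 0, -90, 0, 0, 0, 0],
)

```text
clock: 22.18
eef_pos: [655.1, -13.6, 293.6]
tool_rot: [3.14, -0.004, 2.855]
force: [-0.2, -0.0, -0.9]
width: 0.3
gripper_force: 0.0
```

```bash
python3 park.py s12; python3 -c "
from cell import *
print(read_state()['eef_pos'],finish_job())"
```

```text
red [250 196  18  38 410] [258.49512195 213.25853659]
parked pred (array([284.7, 208.4]), array([322.8, 243.1]), 303.9, 225.8)
up10 (array([249.3, 189.5]), array([268.8, 231.1]), 259.3, 210.1)
home (array([249.7, 193.5]), array([269. , 234.8]), 259.5, 213.9)
the job is handed in; nothing more can be done
[654.8254104  -13.37975665 292.87211615] None
```

The red nut driver is fully home in the empty bay, with its top at 208 mm holding under a 16 N press; it leaned on the wire rest first, the tape measure and jar were never approached, and the job was handed in at about 22 s.

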